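# Pack the hinge and close the carton

### The arm

A 7-joint arm with a two-finger parallel gripper is mounted at the origin on the work surface. World frame = base frame: x ahead of the robot, y to its left, z up, the work surface at z = 0. Lengths are in m, angles in rad, forces in N, time in s.
With the tool pointing down it reaches from about 0.4 to 0.875 m from the base axis. Payload 19.3 kg.
Tool frame: the origin (TCP) lies at the very end of the fingers, on their centre line; the grasp point (between the pads) lies 19 mm behind it; z points along the fingers, y is the line along which they close (so a half turn about z gives the same grasp; the last joint's range is limited). The gripper opens to 85 mm and grips with 20 to 120 N. Pads are 22 mm wide; open, the fingers measure 114 mm over their backs; the gripper's body (76 mm by 85 mm) begins 54 mm behind the grasp point. The pads swing forward as they close: fully open they stand 13 mm farther back than shut.
Start: joints at [-1.295, 0.521, -0.036, 1.599, 0.021, 1.021, -0.113], TCP at [0.212, 0.588, 0.231] pointing down, gripper open.
Joint ranges: [-2.91, 2.91], [-0.3, 2.13], [-1.5, 1.42], [0.17, 2.43], [-1.26, 4.41], [0.16, 1.93], [-2.52, 2.52]. Speed limits (rad/s): [1.89, 1.89, 2.39, 2.39, 3.01, 3.01, 3.01].

### API

Orientations are given as [roll, pitch, yaw] about the fixed x, y, z axes, in that order (R = Rz(yaw) Ry(pitch) Rx(roll)).
In Python, from workcell import observe, grab_frame, job_done gives the robot as it stands.
- The arm moves only by the tool move_arm, never from a script. Its argument "plan" is a list that holds one entry, the list of rows, each a list of 7 numbers: the shift along the tool's x, y, z each as a share of 0.02 m, from -1 to 1, then the turn, a rotation vector about the tool's x, y, z each as a share of 6 degrees, from -1 to 1, then the opening, from -1 (shut) to 1 (fully open). A call has exactly 10 rows; each row shifts and turns the commanded pose from where the row before left it, along the tool's axes as they then stand; what a row does not reach is not made up. A row lasts 1/10 s, in which the tool goes at most 50 mm and 8.59 degrees, less where a joint would pass 70% of its speed; a pose out of reach is approached as far as the arm can. A call with a number of a shift or a turn outside -1 to 1 is refused whole. A call with a gripper value outside its range is refused whole. The fingers move at their own pace and stop on an object; "grip_force" is the grip in N (left out, the last holds). Time passes only in rows, so rows that do not move let the fingers close, or fill a call up. It gives the time, the measured TCP pose, the force, the opening and the grip force at its end, in the units of the state.
- observe(): the state, without advancing time (a new reading comes with each control period).
- grab_frame(name): name is "scene" or "top" or "wrist"; returns a dict with "color" (384x512x3 uint8, red, green, blue), "intrinsics" (3x3 intrinsics, pixels), "position" and "orientation" of the camera in the world; the wrist camera has in their place "tool_from_camera" (4x4, takes a point from camera to tool coordinates, whose origin is the TCP and whose axes are the flange's). Camera axes: x right, y down, z forward; pixel columns grow to the right and rows downward; lengths in m; the calibration is good to about 2 mm. A picture is of the moment at which its call begins: read the wrist's pose just before it. There is no depth.
- job_done(): hands the job in; it is judged then, once.
The state is a dict: "clock": time; "qpos": joint angles; "qd": joint speeds; "joint_efforts": joint torques, N m; "position": TCP position; "tool_rot": TCP orientation; "force": force on the tool from outside, world axes, zero at the start; "moment": the same for the moment, N m; "grip_width": finger opening in m; "finger_force": force on a finger pad.
Only numpy, scipy, OpenCV 4.12 (cv2) and the standard library are available. Lean on these libraries where they do the work, as an engineer would, in place of code of your own. Each camera call takes 0.05 s, during which the arm holds its last target. There are 200 camera calls.

### The job

Take the finished cabinet hinge out of the press's catch tray and put it into the open carton with the others. Then close the carton: fold the far flap (the one under the lamp bar) down flat first, and after it the near flap flat on top. Leave the tools and other things on the bench where they are.

Things in the scene. Friction and masses are not known exactly. Their poses are not given: they have to be found in the camera images.
- stand: Fixed wooden board 250 x 420 x 12 mm holding a brown open carton. Origin: on the bench under the carton's centre; x points to the carton's far side, away from the robot, y along its long side, z up. Carton outside 150 (x) x 240 (y) mm, walls 4 mm, inner floor at z = 16 mm, rim at 90 mm (near wall 96 mm). Low battens hold it, 11 mm outside the walls, up to z = 32 mm.
- lamp_bar (a point): Middle of the underside of an aluminium lamp bar fixed over the carton's far side: stand x 120 to 170 mm, y +-215 mm, z 290 to 320 mm, on two 16 mm posts at stand x = 145, y = +-195 mm. It bars a vertical tool from the far side of the far flap.
- far_flap (a joint): Angle of the far cardboard flap, 0 = folded down flat (closed), about 1.57 = upright, more = leaning outward. Starts at 1.45 to 1.8. Stiff crease: it stays where it is left.
- far_flap_hinge (a point): Middle of the far flap's hinge line, on the far rim (stand x = +75, z = 92 mm). The hinge line runs along the stand's y. Flap 236 mm wide (y), 78 mm from hinge to free edge, 4 mm thick.
- far_flap_edge (a point): Middle of the far flap's free edge, 78 mm from the hinge line.
- near_flap (a joint): Angle of the near cardboard flap (robot side), 0 = folded down flat over the far flap (closed), about 1.57 = upright, more = leaning outward to the robot. Starts at 1.65 to 2.0. Stiff crease: it stays where it is left.
- near_flap_hinge (a point): Middle of the near flap's hinge line, on the near rim (stand x = -75, z = 98 mm), along the stand's y. Flap 236 mm wide (y), 100 mm from hinge to free edge, 4 mm thick.
- near_flap_edge (a point): Middle of the near flap's free edge, 100 mm from the hinge line.
- press: Fixed green bench press with a steel chute and an open grey catch tray. Origin: on the bench under the tray's centre. Tray outside 190 (x) x 180 (y) x 30 mm high, walls 5 mm, floor at z = 5 mm. The chute ends at the tray's -y edge, 45 to 110 mm high; the press stands at y = -210 to -410 mm, 220 mm high, with a lever up to 275 mm at y = -405 mm.
- hinge: The finished cabinet hinge to be packed, bright steel, lying flat in the catch tray: an arm 58 x 18 x 20 mm high (x from -41 to +17 mm) with a round cup 35 mm across and 14 mm high centred at x = +30 mm. Origin: centre of the underside; x along the arm towards the cup, z up. 60 to 130 g.
- packed_a: A like hinge already packed, lying in the carton at its +y end (stand y about +93 mm).
- packed_b: A like hinge already packed, lying in the carton beside the first (stand y about +50 mm).
- hammer: Hammer lying on the bench; not to be disturbed.
- screwdriver: Screwdriver lying on the bench between robot and carton; not to be disturbed.
- glue: White glue bottle, 60 mm across, 150 mm high, standing; not to be disturbed.
- screw_jar: Glass jar, 64 mm across, 70 mm high, standing; not to be disturbed.
- nozzle: Black bent vacuum nozzle, about 280 mm long, 48 mm thick, lying left of the stand; not to be disturbed.

How it is judged:
On the way, in this order (a step that is already met when the one before it is completed fails the run):
1. the hinge lies in the carton, let go (x of hinge in the frame of stand between -0.07 and 0.07 m and y of hinge in the frame of stand between -0.115 and 0.115 m and z of hinge in the frame of stand between 0.005 and 0.07 m and contact force between the fingers and hinge below 0.1 N and linear speed of hinge below 0.03 m/s), for 0.2 s.
2. the far flap is folded down flat (value of joint far_flap below 0.12 rad), for 0.2 s.
3. the near flap is folded down flat over it (value of joint near_flap below 0.12 rad), for 0.2 s.
At the end, for the whole second after the job is handed in: All three hinges lie inside the carton (origins within its walls and below its rim), let go and at rest, and both flaps are folded down to within 0.12 rad (7 degrees) of flat and stay there (all of step 1 and x of packed_a in the frame of stand between -0.07 and 0.07 m and y of packed_a in the frame of stand between -0.115 and 0.115 m and z of packed_a in the frame of stand between 0.005 and 0.07 m and x of packed_b in the frame of stand between -0.07 and 0.07 m and y of packed_b in the frame of stand between -0.115 and 0.115 m and z of packed_b in the frame of stand between 0.005 and 0.07 m and value of joint each of far_flap, near_flap below 0.12 rad and velocity of joint near_flap between -0.1 and 0.1 rad/s and velocity of joint far_flap between -0.1 and 0.1 rad/s); the robot touches nothing.
It fails at once if a tool or other thing on the bench is moved by more than 40 mm (distance of any of hammer, screwdriver, glue, screw_jar, nozzle from where it was at the start of the episode above 0.04 m).
It also fails if it takes over 58 s, if anything falls off the work surface, if the arm or the gripper's body presses on something with over 40 N, if the wrist force passes 120 N, or if a joint passes its speed limit or range.

## Working session

There is one attempt and no reset: what is moved stays moved. The work goes in short steps, Python scripts to look and compute and a tool call to move; the robot and the scene stay as the last step left them, time stands still between calls to the robot, and variables do not carry over. Pictures are saved under pics/ and viewed, at most 10 in all, crops included, and the job is handed in when it is done.

Besides the shell and the picture viewer there is one more tool, called after ">>>" as a command line: name --argument value ..., lists and objects as JSON in quotes. move_arm: Moves the arm, as the interface text tells. Shift numbers are shares of 0.02 m and turn numbers shares of 6 degrees, none past 1 either way. Its arguments: {"type":"object","properties":{"plan":{"type":"array"},"grip_force":{"type":"number"}},"required":["plan"]}

```bash
mkdir -p pics; ls; cat > h.py <<'E'
import numpy as np, cv2
from workcell import observe, grab_frame, job_done
from scipy.spatial.transform import Rotation as R
E
python3 - <<'E'
from h import *
s=observe(); print(s)
for n in("scene","top"):
    f=grab_frame(n); print(n,f["intrinsics"],f["position"],f["orientation"])
    np.savez(f"pics/{n}0.npz",**{k:np.array(v) for k,v in f.items()})
    cv2.imwrite(f"pics/{n}0.png",cv2.resize(f["color"][:,:,::-1],(800,600),interpolation=cv2.INTER_CUBIC))
E
```

```text
pics
{'clock': 0.0, 'qpos': array([-1.29521639,  0.52201374, -0.03633032,  1.59999543,  0.0211995 ,
        1.02110442, -0.1127899 ]), 'qd': array([-1.85304235e-04,  4.39613457e-05, -1.35406179e-03, -2.40958786e-04,
       -1.94678630e-03, -9.15880060e-04, -7.26675636e-04]), 'joint_efforts': array([ 1.10436758e-03, -9.27084875e+01,  1.98011287e+00, -3.69927871e+01,
        1.78329827e-02,  7.94697844e-03,  4.11960275e-05]), 'position': array([0.2117509 , 0.58767968, 0.23073037]), 'tool_rot': array([-3.14045946e+00,  7.93224204e-05,  2.79581493e+00]), 'force': array([-0.62444816, -0.30714894,  0.56844898]), 'moment': array([ 0.00298097, -0.03891408,  0.00999128]), 'finger_force': 0.0, 'grip_width': 0.08534219673513489}
scene [[499.65871696   0.         255.63772355]
 [  0.         499.65871696 196.62130963]
 [  0.           0.           1.        ]] [ 0.75297843 -0.9043977   1.20077568] [-2.34296776 -0.00426645  0.19678786]
top [[445.10597524   0.         254.69580095]
 [  0.         445.10597524 195.87275881]
 [  0.           0.           1.        ]] [0.39175825 0.11928144 1.29030631] [-3.00148674 -0.01278219 -1.5883304 ]
```

View pics/scene0.png

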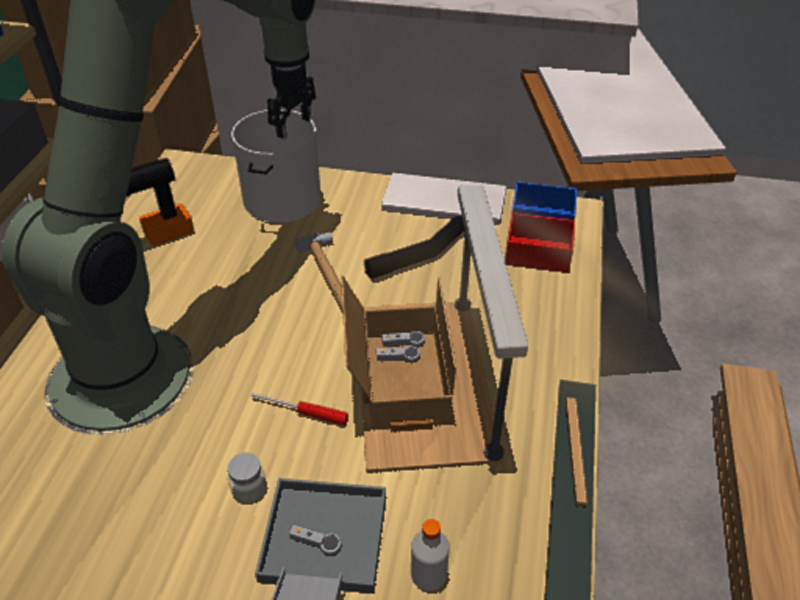

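View pics/top0.png

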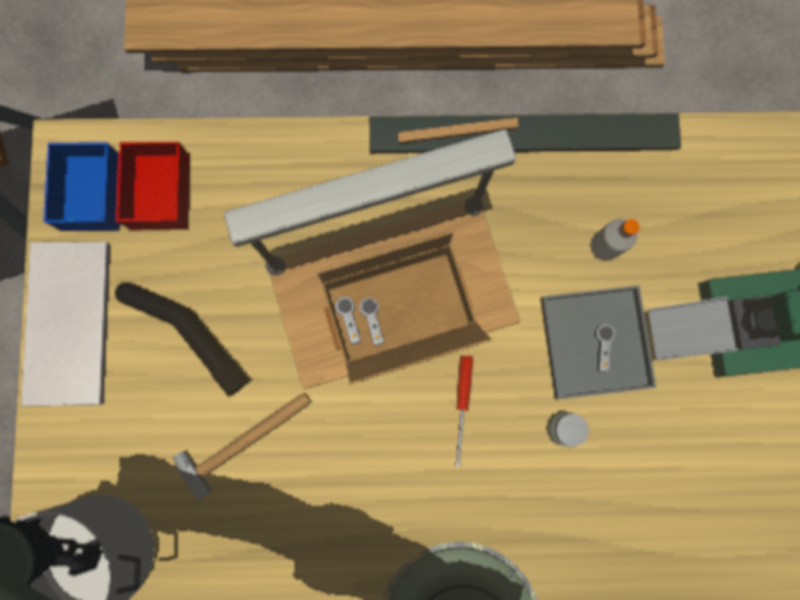

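The top view shows the carton at about (400,300), leaning flaps at its near and far edges, and the lamp bar from (226,225) to (512,145). The tray is at (598,342), with the loose hinge's cup at (605,332) and arm end at (604,370). The scene view agrees.

```bash
cat >> h.py <<'E'
def cam(f): return np.array(f["position"]),R.from_euler("xyz",f["orientation"]).as_matrix(),np.array(f["intrinsics"])
def ray(f,p):   # p in 512x384 px
    c,M,K=cam(f); d=M@np.linalg.solve(K,[p[0],p[1],1.]); return c,d
def onz(f,p,z):
    c,d=ray(f,p); return c+d*(z-c[2])/d[2]
def tri(f,p,g,q):
    a,d=ray(f,p); b,e=ray(g,q); t=np.linalg.lstsq(np.c_[d,-e],b-a,rcond=None)[0]
    P,Q=a+d*t[0],b+e*t[1]; return (P+Q)/2,np.linalg.norm(P-Q)
def proj(f,P):
    c,M,K=cam(f); v=K@(M.T@(np.array(P)-c)); return v[:2]/v[2]
E
python3 - <<'E'
from h import *
np.set_printoptions(precision=4,suppress=True)
T=dict(np.load("pics/top0.npz"));S=dict(np.load("pics/scene0.npz"));k=.64
def t(x,y,z): return onz(T,(x*k,y*k),z)
print("board",[t(x,y,.012) for x,y in((305,387),(519,321),(489,200))])
print("bar",[t(x,y,.32) for x,y in((226,212),(509,131),(514,157),(236,244))])
tr=np.array([t(x,y,.03) for x,y in((541,297),(638,287),(654,385),(556,397))]);print("tray",tr,tr.mean(0))
print("S tray",[onz(S,(x*k,y*k),.03) for x,y in((277,481),(385,487),(375,590),(258,581))])
# hinge in the tray: bright pixels
def mask(F,x0,x1,y0,y1):
    g=F["color"][y0:y1,x0:x1].astype(int); m=((g.max(2)>135)).astype(np.uint8)
    n,l,st,ce=cv2.connectedComponentsWithStats(m); 
    for i in range(1,n):
        if st[i,4]>8: print(st[i],ce[i]+[x0,y0])
    print("\n".join("".join("%4d"%v for v in r) for r in g.mean(2).astype(int)))
mask(T,374,402,203,244)
E
python3 - <<'E'
import cv2
a=cv2.imread('pics/scene0.png');import numpy as np
d=np.load('pics/scene0.npz')['color'][:,:,::-1];e=np.load('pics/top0.npz')['color'][:,:,::-1]
A=cv2.resize(d[165:310,210:340],(400,446),interpolation=cv2.INTER_CUBIC);B=cv2.resize(e[140:250,180:335],(400,284),interpolation=cv2.INTER_CUBIC)
C=np.zeros((446,800,3),np.uint8);C[:,:400]=A;C[:284,400:]=B
H=cv2.resize(e[200:245,365:415],(178,160),interpolation=cv2.INTER_CUBIC);C[286:446,400:578]=H
H=cv2.resize(d[320:370,175:230],(176,160),interpolation=cv2.INTER_CUBIC);C[286:446,600:776]=H
cv2.imwrite('pics/crop0.png',C)
E
```

```text
board [array([0.4254, 0.2719, 0.012 ]), array([ 0.5402, -0.1242,  0.012 ]), array([ 0.7725, -0.0768,  0.012 ])]
bar [array([0.6682, 0.3483, 0.32  ]), array([ 0.7846, -0.0626,  0.32  ]), array([ 0.7449, -0.0683,  0.32  ]), array([0.6211, 0.3333, 0.32  ])]
tray [[ 0.5819 -0.1632  0.03  ]
 [ 0.5977 -0.3436  0.03  ]
 [ 0.4176 -0.3608  0.03  ]
 [ 0.3992 -0.1819  0.03  ]] [ 0.4991 -0.2623  0.03  ]
S tray [array([ 0.3982, -0.1942,  0.03  ]), array([ 0.5858, -0.1687,  0.03  ]), array([ 0.6095, -0.3548,  0.03  ]), array([ 0.4251, -0.3768,  0.03  ])]
[10 15  7 19 91] [386.8462 227.2527]
 111 110 109 110 108 110 110 111 110 110 111 110 110 110 111 111 110 111 110 110 109 109 110 111 111 111 111 110
 110 111 111 110 110 110 111 111 110 110 110 111 111 110 110 110 110 112 111 111 109 110 111 111 111 110 111 111
 110 110 110 110 110 110 110 110 109 109 109 111 111 110 110 111 110 110 111 111 110 109 111 111 111 110 111 111
 110 111 111 110 111 111 112 111 110 110 109 111 114 114 114 112 110 111 111 111 110 111 110 111 111 111 110 110
 111 111 111 110 111 111 111 110 107 106 109 117 123 125 122 119
[... 3416 characters left out ...]
10 110 110 110 110 109
 113 111 111 110 112 111 110 109 105 103 106 108 107 109 112 113 112 110 110 110 111 109 110 111 110 110 110 111
 113 110 111 112 112 111 110 112 110 110 109 109 108 109 110 111 111 110 109 110 109 109 110 111 111 110 110 111
 113 111 112 112 112 111 111 111 112 112 111 111 111 111 111 111 109 111 111 109 109 110 110 110 110 110 111 111
 113 113 113 111 111 112 112 112 112 112 112 111 111 110 109 111 111 111 110 109 108 109 109 112 110 110 110 112
 112 113 112 111 112 111 113 113 112 113 111 112 110 111 111 110 111 110 110 110 109 109 110 110 110 111 110 111
 113 112 112 111 112 111 111 112 111 111 112 111 112 111 110 110 110 111 111 110 111 108 110 111 111 110 110 111
```

View pics/crop0.png

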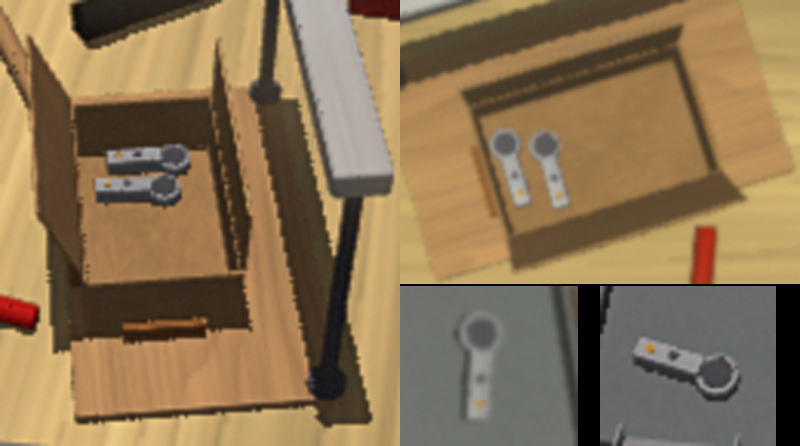

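The crops show the tray hinge lying along world x with its cup at the far end. They also show two packed hinges at the carton's +y end and both flaps near upright.

```bash
cat >> h.py <<'E'
SO,SY=np.array([.5655,.0975,0]),np.deg2rad(16.3)
def st(x,y,z): return SO+R.from_euler("z",SY).apply([x,y,z])
def tost(P): return R.from_euler("z",-SY).apply(np.array(P)-SO)
def go(p,rpy,s=None):
    "tool-frame shift in rows of 20 mm, turn in rows of 6 deg"
    s=s or observe(); r0=R.from_euler("xyz",s["tool_rot"])
    r=r0.inv()*R.from_euler("xyz",rpy)
    print("shift",np.round(r0.inv().apply(p-s["position"])/.02,2),"turn",np.round(np.rad2deg(r.as_rotvec())/6,2))
E
python3 - <<'E'
from h import *
np.set_printoptions(precision=4,suppress=True)
T=dict(np.load("pics/top0.npz"));S=dict(np.load("pics/scene0.npz"))
a=onz(T,(387.7,212.5),.019);b=onz(T,(386.8,237),.025)
print(a,b,np.linalg.norm(a-b),np.rad2deg(np.arctan2(*(a-b)[1::-1])))
k=.64
a=onz(S,(330*k,542*k),.019);b=onz(S,(292*k,531*k),.025);print(a,b)
# stand check: predicted pixels (800 scale)
for n,q in dict(nr=(-125,-210,12),rimNR=(-75,-120,96),rimNL=(-75,120,96),rimFR=(75,-120,90),rimFL=(75,120,90),post=(145,-195,0),pa=(0,93,36)).items():
    P=st(*np.array(q)/1000); print(n,proj(T,P)/k,proj(S,P)/k)
go(np.array([.46,.30,.27]),[np.pi,0,np.pi])
E
```

```text
[ 0.5164 -0.2824  0.019 ] [ 0.4459 -0.2738  0.025 ] 0.07128769080234781 -6.975263852500654
[ 0.517  -0.2832  0.019 ] [ 0.4509 -0.2794  0.025 ]
nr [527.8534 340.0785] [344.1955 470.8942]
rimNR [479.0382 323.5077] [367.948  400.3103]
rimNL [346.1113 364.7392] [360.9802 307.8672]
rimFR [452.0774 243.3388] [450.1375 396.9748]
rimFL [321.6385 282.8619] [434.4125 305.7032]
post [473.8487 208.6559] [490.8528 457.201 ]
pa [350.5016 322.6035] [398.908  335.7049]
shift [-16.55  -9.33  -1.95] turn [-0.01 -0.   -3.3 ]
```

```bash
cat >> h.py <<'E'
from scipy.spatial.transform import Slerp
def plan(wps,start=None):
    "wps: (p, rpy, rows, grip); prints rows, re-aiming after rounding"
    s=observe() if start is None else dict(position=start[0],tool_rot=start[1]); p=np.array(s["position"]);r=R.from_euler("xyz",s["tool_rot"]); out=[]
    for P,e,n,g in wps:
        p0,sl=p.copy(),Slerp([0,1],R.concatenate([r,R.from_euler("xyz",e)]))
        for i in range(1,n+1):
            d=np.round(r.inv().apply(p0+(np.array(P)-p0)*i/n-p)/.02,2)
            w=np.round(np.rad2deg((r.inv()*sl(i/n)).as_rotvec())/6,2)
            out.append([float(x)+0. for x in (*d,*w,g)]); p=p+r.apply(d*.02); r=r*R.from_rotvec(np.deg2rad(w*6))
    for i in range(0,len(out),10): print(str([out[i:i+10]]).replace(" ","").replace(".0,",",").replace(".0]","]"))
    print("max",np.abs(np.array(out)).max(0))
E
python3 - <<'E'
from h import *
y=lambda d:[np.pi,0,np.deg2rad(d)]
plan([((.43,.35,.27),y(100),17,1),((.48,0,.27),y(30),18,1),((.485,-.28,.16),y(-5),15,1)])
E
```

```text
[[[-0.84,-0.44,-0.11,0,0,0.59,1],[-0.87,-0.39,-0.12,0,0,0.59,1],[-0.89,-0.33,-0.11,0,0,0.59,1],[-0.9,-0.28,-0.12,0,0,0.59,1],[-0.93,-0.22,-0.11,0,0,0.59,1],[-0.93,-0.16,-0.12,0,0,0.59,1],[-0.95,-0.11,-0.11,0,0,0.59,1],[-0.94,-0.05,-0.12,0,0,0.59,1],[-0.95,0.01,-0.11,0,0,0.59,1],[-0.95,0.07,-0.12,0,0,0.59,1]]]
[[[-0.94,0.13,-0.11,0,0.01,0.59,1],[-0.93,0.19,-0.12,0,0,0.59,1],[-0.92,0.24,-0.12,-0.01,0,0.59,1],[-0.9,0.3,-0.11,0,0,0.59,1],[-0.88,0.35,-0.12,0,0,0.59,1],[-0.85,0.41,-0.11,0,0,0.59,1],[-0.83,0.46,-0.12,0,0,0.59,1],[-0.98,-0.03,0,0,0,0.65,1],[-0.98,0.03,0,0,0,0.65,1],[-0.98,0.1,0,0,0,0.64,1]]]
[[[-0.97,0.17,0,0,0,0.65,1],[-0.95,0.23,0,0,0,0.65,1],[-0.94,0.3,0,0,0,0.65,1],[-0.91,0.36,0,0,0,0.65,1],[-0.89,0.42,0,0,0,0.65,1],[-0.86,0.48,0,0,0,0.64,1],[-0.82,0.54,0,0,0,0.65,1],[-0.79,0.59,0,0,0,0.65,1],[-0.74,0.64,0,0,0,0.65,1],[-0.69,0.69,0,0,0,0.65,1]]]
[[[-0.65,0.74,0,0,0,0.65,1],[-0.6,0.78,0,0,0,0.64,1],[-0.54,0.82,0,0,0,0.65,1],[-0.49,0.86,0,0,0,0.65,1],[-0.42,0.88,0,0,0,0.65,1],[-0.45,0.82,0.37,0,0,0.39,1],[-0.42,0.83,0.36,0,0,0.39,1],[-0.39,0.85,0.37,0,0,0.39,1],[-0.34,0.87,0.36,0,0,0.39,1],[-0.32,0.88,0.37,0,0,0.38,1]]]
[[[-0.28,0.89,0.37,0,0,0.39,1],[-0.24,0.9,0.36,0,0,0.39,1],[-0.2,0.91,0.37,0,0,0.39,1],[-0.17,0.92,0.36,0,0,0.39,1],[-0.13,0.93,0.37,0,0,0.39,1],[-0.09,0.93,0.37,0,0,0.39,1],[-0.06,0.93,0.36,0,0,0.39,1],[-0.01,0.93,0.37,0,0,0.38,1],[0.02,0.93,0.37,0,0,0.39,1],[0.06,0.94,0.36,0,0,0.39,1]]]
max [0.98 0.94 0.37 0.01 0.01 0.65 1.  ]
```

>>> move_arm --plan '[[[-0.85,-0.45,-0.1,0,0,0.6,1],[-0.85,-0.4,-0.1,0,0,0.6,1],[-0.9,-0.35,-0.1,0,0,0.6,1],[-0.9,-0.3,-0.1,0,0,0.6,1],[-0.9,-0.2,-0.1,0,0,0.6,1],[-0.95,-0.15,-0.1,0,0,0.6,1],[-0.95,-0.1,-0.1,0,0,0.6,1],[-0.95,-0.05,-0.1,0,0,0.6,1],[-0.95,0,-0.1,0,0,0.6,1],[-0.95,0.05,-0.1,0,0,0.6,1]]]'

```text
clock: 1.1
position: [0.34, 0.4454, 0.2515]
tool_rot: [3.142, 0.0, 2.162]
force: [0.2, 0.8, -0.6]
grip_width: 0.0852
finger_force: 0.0
```

>>> move_arm --plan '[[[-0.95,0.15,-0.1,0,0,0.6,1],[-0.95,0.2,-0.1,0,0,0.6,1],[-0.9,0.25,-0.1,0,0,0.6,1],[-0.9,0.3,-0.1,0,0,0.6,1],[-0.9,0.35,-0.1,0,0,0.6,1],[-0.85,0.4,-0.1,0,0,0.6,1],[-0.85,0.45,-0.1,0,0,0.6,1],[-1,-0.05,0,0,0,0.65,1],[-1,0.05,0,0,0,0.65,1],[-1,0.1,0,0,0,0.65,1]]]'

```text
clock: 2.1
position: [0.436, 0.2859, 0.2653]
tool_rot: [-3.142, 0.0, 1.518]
force: [0.6, 0.0, 0.3]
grip_width: 0.0859
finger_force: 0.0
```

>>> move_arm --plan '[[[-0.95,0.15,0,0,0,0.65,1],[-0.95,0.25,0,0,0,0.65,1],[-0.95,0.3,0,0,0,0.65,1],[-0.9,0.35,0,0,0,0.65,1],[-0.9,0.4,0,0,0,0.65,1],[-0.85,0.5,0,0,0,0.65,1],[-0.8,0.55,0,0,0,0.65,1],[-0.8,0.6,0,0,0,0.65,1],[-0.75,0.65,0,0,0,0.65,1],[-0.7,0.7,0,0,0,0.65,1]]]'

```text
clock: 3.1
position: [0.4601, 0.0907, 0.2653]
tool_rot: [3.142, -0.0, 0.837]
force: [-0.7, 0.5, -0.3]
grip_width: 0.0855
finger_force: 0.0
```

>>> move_arm --plan '[[[-0.65,0.75,0,0,0,0.65,1],[-0.6,0.8,0,0,0,0.65,1],[-0.55,0.8,0,0,0,0.65,1],[-0.5,0.85,0,0,0,0.65,1],[-0.4,0.9,0,0,0,0.65,1],[-0.45,0.8,0.35,0,0,0.4,1],[-0.4,0.85,0.35,0,0,0.4,1],[-0.4,0.85,0.35,0,0,0.4,1],[-0.35,0.85,0.35,0,0,0.4,1],[-0.3,0.9,0.35,0,0,0.4,1]]]'

```text
clock: 4.1
position: [0.472, -0.1005, 0.23]
tool_rot: [3.141, 0.0, 0.289]
force: [-0.3, 0.8, 0.6]
grip_width: 0.0855
finger_force: 0.0
```

>>> move_arm --plan '[[[-0.3,0.9,0.35,0,0,0.4,1],[-0.25,0.9,0.35,0,0,0.4,1],[-0.2,0.9,0.35,0,0,0.4,1],[-0.15,0.9,0.35,0,0,0.4,1],[-0.15,0.95,0.35,0,0,0.4,1],[-0.1,0.95,0.35,0,0,0.4,1],[-0.05,0.95,0.35,0,0,0.4,1],[0,0.95,0.35,0,0,0.4,1],[0,0.95,0.35,0,0,0.35,1],[0.05,0.95,0.35,0,0,0.4,1]]]'

```text
clock: 5.1
position: [0.468, -0.2893, 0.1598]
tool_rot: [3.141, 0.0, -0.125]
force: [-0.4, 0.6, 0.7]
grip_width: 0.085
finger_force: 0.0
```

```bash
python3 - <<'E'
from h import *
s=observe();f=grab_frame("wrist");np.savez("pics/w1.npz",pos=s["position"],rot=s["tool_rot"],**{k:np.array(v) for k,v in f.items()})
print(f["tool_from_camera"],f["intrinsics"],s["qpos"])
cv2.imwrite("pics/w1.png",f["color"][:,:,::-1])
E
```

```text
[[-1.72974221e-04 -9.62582064e-01 -2.70990294e-01  6.87364519e-02]
 [ 9.99999956e-01 -1.01005492e-04 -2.79523437e-04  2.86283014e-04]
 [ 2.41692739e-04 -2.70990330e-01  9.62582039e-01 -1.43185045e-01]
 [ 0.00000000e+00  0.00000000e+00  0.00000000e+00  1.00000000e+00]] [[274.37298657   0.         253.10885626]
 [  0.         274.37298657 191.7453635 ]
 [  0.           0.           1.        ]] [-0.04851649  0.60837026  0.71536885  1.89243792 -0.5279255   0.83818607
 -0.75286033]
```

View pics/w1.png

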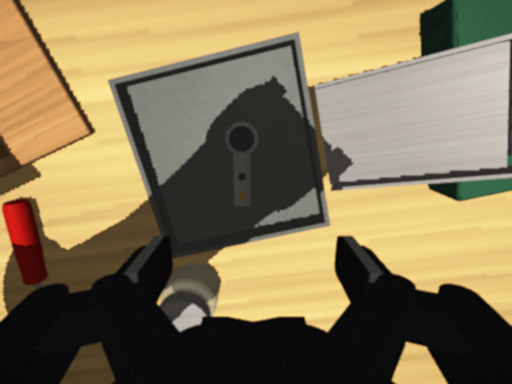

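The wrist view shows the cup centre at (241,137) and the arm end at (242,207), nearly parallel to the tool x axis.

```bash
cat >> h.py <<'E'
def wray(f,pos,rot,p,z):
    M=np.array(f["tool_from_camera"]);r=R.from_euler("xyz",rot)
    c=pos+r.apply(M[:3,3]);d=r.apply(M[:3,:3]@np.linalg.solve(f["intrinsics"],[p[0],p[1],1.]))
    return c+d*(z-c[2])/d[2]
E
python3 - <<'E'
from h import *
f=np.load("pics/w1.npz");w=lambda p,z:wray(f,f["pos"],f["rot"],p,z)
a=w((241.5,137),.019);b=w((242,207),.025);b2=w((242,207),.015);print(a,b,b2,np.linalg.norm((a-b)[:2]),np.rad2deg(np.arctan2(*(a-b)[1::-1])))
y=np.arctan2(*(a-b)[1::-1]);o=a-.030*np.array([np.cos(y),np.sin(y),0])
g=o-.002*np.array([np.cos(y),np.sin(y),0]);print(o)
plan([((g[0],g[1],.06),[np.pi,0,y],7,1),((g[0],g[1],.008),[np.pi,0,y],7,.1),((g[0],g[1],.008),[np.pi,0,y],6,-1)])
E
```

```text
[ 0.51575795 -0.28367994  0.019     ] [ 0.44316663 -0.2744981   0.025     ] [ 0.43981981 -0.27364811  0.015     ] 0.07316970605474621 -7.208874217231446
[ 0.48599509 -0.27991534  0.019     ]
[[[0.11,-0.1,0.71,0,0,-0.01,1],[0.11,-0.11,0.71,0.01,0,0,1],[0.11,-0.1,0.71,0,0,-0.01,1],[0.1,-0.11,0.7,0,0,0,1],[0.11,-0.1,0.71,0,0,-0.01,1],[0.11,-0.1,0.71,0.01,0.01,0,1],[0.11,-0.11,0.71,0,0,-0.01,1],[0,0,0.37,0,0,0,0.1],[0,0,0.37,0,0,0,0.1],[0,0,0.37,0,0,0,0.1]]]
[[[0,0,0.38,0,0,0,0.1],[0,0,0.37,0,0,0,0.1],[0,0,0.37,0,0,0,0.1],[0,0,0.37,0,0,0,0.1],[0,0,0,0,0,0,-1],[0,0,0,0,0,0,-1],[0,0,0,0,0,0,-1],[0,0,0,0,0,0,-1],[0,0,0,0,0,0,-1],[0,0,0,0,0,0,-1]]]
max [0.11 0.11 0.71 0.01 0.01 0.01 1.  ]
```

>>> move_arm --plan '[[[0.1,-0.1,0.7,0,0,0,1],[0.1,-0.1,0.7,0,0,0,1],[0.1,-0.1,0.7,0,0,0,1],[0.1,-0.1,0.7,0,0,0,1],[0.1,-0.1,0.7,0,0,0,1],[0.1,-0.1,0.75,0,0,0,1],[0.1,-0.15,0.75,0,0,0,0.5],[0,0,0.35,0,0,0,0.1],[0,0,0.35,0,0,0,0.1],[0,0,0.35,0,0,0,0.1]]]' --grip_force 40

```text
clock: 6.15
position: [0.4841, -0.2747, 0.039]
tool_rot: [3.141, -0.0, -0.121]
force: [-0.0, 0.1, 0.1]
grip_width: 0.0472
finger_force: 0.0
```

>>> move_arm --plan '[[[0,0,0.4,0,0,0,0.1],[0,0,0.4,0,0,0,0.1],[0,0,0.4,0,0,0,0.1],[0,0,0.3,0,0,0,0.1],[0,0,0,0,0,0,-1],[0,0,0,0,0,0,-1],[0,0,0,0,0,0,-1],[0,0,0,0,0,0,-1],[0,0,0,0,0,0,-1],[0,0,-0.3,0,0,0,-1]]]'

```text
clock: 7.15
position: [0.4838, -0.2742, 0.0151]
tool_rot: [-3.141, 0.001, -0.121]
force: [0.4, 0.6, 0.2]
grip_width: 0.0167
finger_force: 39.1
```

```bash
python3 - <<'E'
from h import *
s=observe();print(s["position"],s["tool_rot"],s["grip_width"],s["finger_force"])
# hinge origin 2 mm ahead of tool; place at stand (-.0,-.035): tool along stand x
e=[np.pi,0,SY]; P=lambda x,y,z:st(x,y,z)
A=s["position"].copy();A[2]=.13
print(tost(A))
plan([(A,s["tool_rot"],8,-1),(P(-.05,-.16,.24),[np.pi,0,SY-.1],13,-1),(P(-.005,-.035,.24),e,7,-1),(P(-.005,-.035,.135),e,6,-1)])
E
```

```text
[ 0.48381385 -0.2741818   0.01511519] [-3.14127103e+00  7.91038503e-04 -1.20728871e-01] 0.01672066523366392 39.12897169589996
[-0.1827215  -0.33381558  0.13      ]
[[[0,0,-0.72,0,0,0,-1],[0,0,-0.72,0,0,0,-1],[0,0,-0.71,0,0,0,-1],[0,0,-0.72,0,0,0,-1],[0,0,-0.72,0,0,0,-1],[0,0,-0.72,0,0,0,-1],[0,0,-0.72,0,0,0,-1],[0,0,-0.71,0,0,0,-1],[0.2,-0.82,-0.42,0,0,-0.22,-1],[0.23,-0.81,-0.43,0,0,-0.23,-1]]]
[[[0.24,-0.8,-0.42,0,0,-0.22,-1],[0.26,-0.8,-0.42,0,0,-0.23,-1],[0.28,-0.79,-0.43,0,0,-0.22,-1],[0.3,-0.79,-0.42,0,0,-0.23,-1],[0.32,-0.78,-0.42,0,0,-0.22,-1],[0.34,-0.77,-0.43,0,0,-0.22,-1],[0.35,-0.76,-0.42,0,0,-0.23,-1],[0.37,-0.76,-0.42,0,0.01,-0.22,-1],[0.39,-0.74,-0.43,0,0,-0.23,-1],[0.41,-0.74,-0.42,0,0,-0.22,-1]]]
[[[0.42,-0.73,-0.42,0,0,-0.22,-1],[0.23,-0.92,0,0,0,-0.14,-1],[0.24,-0.92,0,0,0,-0.13,-1],[0.26,-0.91,0,0,0,-0.14,-1],[0.27,-0.91,0,0,0,-0.14,-1],[0.28,-0.91,0,0,0,-0.14,-1],[0.3,-0.9,0,0,0,-0.13,-1],[0.31,-0.89,0,0,0,-0.14,-1],[0,0,0.88,0,0,0,-1],[0,0,0.87,0,0,0,-1]]]
[[[0,0,0.88,0,0,0,-1],[0,0,0.87,0,0,0,-1],[0,0,0.88,0,0,0,-1],[0,0,0.87,0,0,0,-1]]]
max [0.42 0.92 0.88 0.   0.01 0.23 1.  ]
```

>>> move_arm --plan '[[[0,0,-0.7,0,0,0,-1],[0,0,-0.7,0,0,0,-1],[0,0,-0.7,0,0,0,-1],[0,0,-0.7,0,0,0,-1],[0,0,-0.75,0,0,0,-1],[0,0,-0.75,0,0,0,-1],[0,0,-0.75,0,0,0,-1],[0,0,-0.7,0,0,0,-1],[0.2,-0.8,-0.4,0,0,-0.2,-1],[0.25,-0.8,-0.45,0,0,-0.25,-1]]]'

```text
clock: 8.15
position: [0.4965, -0.2435, 0.1483]
tool_rot: [3.141, -0.0, -0.074]
force: [1.1, -0.6, -1.2]
grip_width: 0.0171
finger_force: 39.2
```

>>> move_arm --plan '[[[0.25,-0.8,-0.4,0,0,-0.2,-1],[0.25,-0.8,-0.4,0,0,-0.25,-1],[0.3,-0.8,-0.45,0,0,-0.2,-1],[0.3,-0.8,-0.4,0,0,-0.25,-1],[0.3,-0.8,-0.4,0,0,-0.2,-1],[0.35,-0.75,-0.45,0,0,-0.2,-1],[0.35,-0.75,-0.4,0,0,-0.25,-1],[0.35,-0.75,-0.4,0,0,-0.2,-1],[0.4,-0.75,-0.45,0,0,-0.25,-1],[0.4,-0.75,-0.45,0,0,-0.2,-1]]]'

```text
clock: 9.15
position: [0.5573, -0.0855, 0.2322]
tool_rot: [3.141, -0.0, 0.158]
force: [-1.0, -0.6, -2.5]
grip_width: 0.0169
finger_force: 39.1
```

>>> move_arm --plan '[[[0.4,-0.75,-0.4,0,0,-0.2,-1],[0.25,-0.9,0,0,0,-0.15,-1],[0.25,-0.9,0,0,0,-0.15,-1],[0.25,-0.9,0,0,0,-0.15,-1],[0.25,-0.9,0,0,0,-0.15,-1],[0.3,-0.9,0,0,0,-0.15,-1],[0.3,-0.9,0,0,0,-0.15,-1],[0.3,-0.9,0,0,0,-0.1,-1],[0,0,0,0,0,0,-1],[0,0,0,0,0,0,-1]]]'

```text
clock: 10.15
position: [0.5715, 0.0617, 0.2392]
tool_rot: [3.141, 0.0, 0.283]
force: [-0.0, -0.1, -0.8]
grip_width: 0.017
finger_force: 39.2
```

```bash
python3 - <<'E'
from h import *
s=observe();print(s["position"],s["tool_rot"],tost(s["position"]),s["grip_width"],s["finger_force"],s["qpos"])
fs={n:grab_frame(n) for n in("wrist","top","scene")}
np.savez("pics/s2.npz",pos=s["position"],rot=s["tool_rot"],**{n+"_"+k:np.array(v) for n,f in fs.items() for k,v in f.items()})
C=np.zeros((600,800,3),np.uint8)
w=fs["wrist"]["color"];C[:384,:512]=w
t=fs["top"]["color"][70:270,130:350];C[384:600,0:238]=cv2.resize(t,(238,216))
q=fs["scene"]["color"][110:310,200:344];C[0:400,512:800]=cv2.resize(q,(288,400))
cv2.imwrite("pics/s2.png",C[:,:,::-1])
e=[np.pi,0,SY];plan([(st(-.005,-.035,.135),e,6,-1),(st(-.005,-.035,.028),e,9,-1)])
E
```

```text
[0.57147997 0.06167234 0.23922795] [3.14132044e+00 2.45189323e-04 2.83358187e-01] [-0.00431602 -0.03606595  0.23922795] 0.017041755678792608 39.15298640727997 [-0.69031059  0.52300397  0.6983759   1.75251472 -0.38885506  1.00898313
 -1.13398435]
[[[0,-0.02,0.87,0,0,0,-1],[-0.01,-0.02,0.87,0,0,-0.01,-1],[0,-0.02,0.87,0,0,0,-1],[0,-0.01,0.87,0,0,-0.01,-1],[0,-0.02,0.87,0,0,0,-1],[-0.01,-0.02,0.87,0,0,-0.01,-1],[0,0,0.59,0,0,0,-1],[0,0,0.6,0,0,0,-1],[0,0,0.59,0,0,0,-1],[0,0,0.6,0,0,0,-1]]]
[[[0,0,0.59,0,0,0,-1],[0,0,0.59,0,0,0,-1],[0,0,0.6,0,0,0,-1],[0,0,0.59,0,0,0,-1],[0,0,0.6,0,0,0,-1]]]
max [0.01 0.02 0.87 0.   0.   0.01 1.  ]
```

View pics/s2.png

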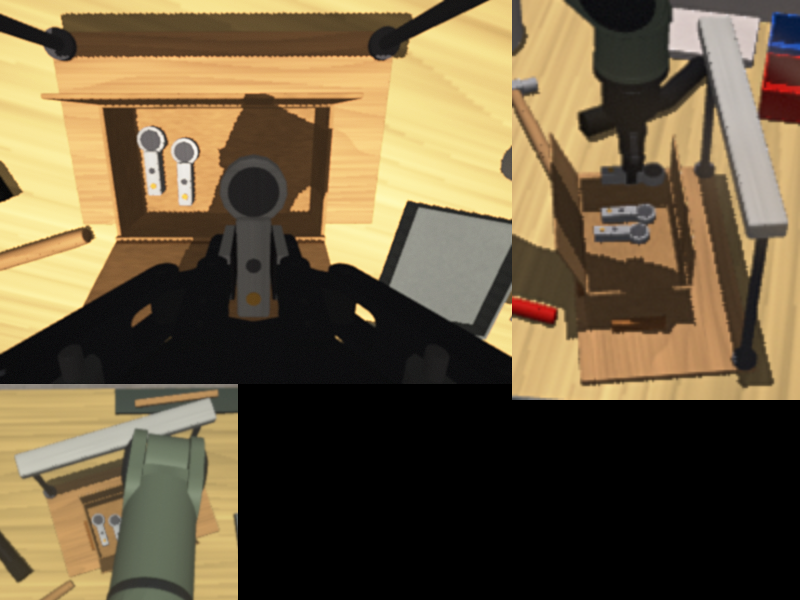

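The wrist view shows the hinge held between the pads above the carton. The far flap edge is level along row 97, from column 43 to 362, and the posts are at (60,44) and (387,42). The carton is aligned with the tool.

>>> move_arm --plan '[[[0,0,0.85,0,0,0,-1],[0,0,0.85,0,0,0,-1],[0,0,0.85,0,0,0,-1],[0,0,0.9,0,0,0,-1],[0,0,0.9,0,0,0,-1],[0,0,0.9,0,0,0,-1],[0,0,0.6,0,0,0,-1],[0,0,0.6,0,0,0,-1],[0,0,0.6,0,0,0,-1],[0,0,0.6,0,0,0,-1]]]'

```text
clock: 11.3
position: [0.5717, 0.061, 0.0857]
tool_rot: [3.142, -0.0, 0.282]
force: [-0.5, 0.1, -0.7]
grip_width: 0.0171
finger_force: 39.1
```

>>> move_arm --plan '[[[0,0,0.6,0,0,0,-1],[0,0,0.6,0,0,0,-1],[0,0,0.6,0,0,0,-1],[0,0,0.5,0,0,0,-1],[0,0,0.35,0,0,0,-1],[0,0,0,0,0,0,-1],[0,0,0,0,0,0,-0.2],[0,0,0,0,0,0,-0.2],[0,0,0,0,0,0,-0.2],[0,0,0,0,0,0,-0.2]]]'

```text
clock: 12.3
position: [0.5717, 0.0611, 0.0336]
tool_rot: [3.142, -0.0, 0.283]
force: [0.3, -0.1, 0.6]
grip_width: 0.034
finger_force: 0.0
```

```bash
python3 - <<'E'
from h import *
from scipy.optimize import brentq
s=observe();print(s["position"],tost(s["position"]),s["grip_width"],s["finger_force"],s["force"])
d=np.load("pics/s2.npz");f=dict(tool_from_camera=d["wrist_tool_from_camera"],intrinsics=d["wrist_intrinsics"])
def ang(rayf,hx,hz,L,lo,hi,sg):
    g=lambda a:tost(rayf(hz+L*np.sin(a)))[0]-(hx-sg*L*np.cos(a)); return brentq(g,lo,hi)
for p in((60,96),(340,98)):print("far",ang(lambda z:wray(f,d["pos"],d["rot"],p,z),.075,.092,.078,1.1,2.4,1))
T=dict(np.load("pics/top0.npz"))
for p in((350,381),(489,338)):
    try:print("near",ang(lambda z:onz(T,(p[0]*.64,p[1]*.64),z),-.075,.098,.1,1.2,2.4,-1))
    except Exception as e:print(e)
for p in((322,278),(451,236)):
    try:print("farT",ang(lambda z:onz(T,(p[0]*.64,p[1]*.64),z),.075,.092,.078,1.1,2.4,1))
    except Exception as e:print(e)
E
```

```text
[0.57165656 0.0611215  0.03361687] [-0.00430114 -0.03664422  0.03361687] 0.034042620465867174 0.0 [ 0.32567187 -0.12607055  0.63969823]
far 1.6032722386200755
far 1.5821108233005299
near 1.9082777863498979
near 1.9131763334451655
farT 1.4672392721369505
farT 1.5276385406918238
```

>>> move_arm --plan '[[[0,0,-0.8,0,0,0,-0.2],[0,0,-1,0,0,0,-0.2],[0,0,-1,0,0,0,-0.2],[0,0,-1,0,0,0,-0.2],[0,0,-1,0,0,0,-0.2],[0,0,-1,0,0,0,-0.2],[0,0,-1,0,0,0,-0.2],[0,0,-1,0,0,0,-0.2],[0,0,-1,0,0,0,-0.2],[0,0,-0.5,0,0,0,-1]]]'

```text
clock: 13.3
position: [0.5719, 0.0609, 0.2219]
tool_rot: [-3.142, -0.002, 0.282]
force: [-0.7, -0.4, 0.7]
grip_width: 0.0207
finger_force: 0.0
```

```bash
cat >> h.py <<'E'
def rpy(th): return [np.pi,-th,SY]
def farT(phi,th,h=.011,L=.025,r=.053,y=0.):
    u=np.array([-np.cos(phi),np.sin(phi)]);n=np.array([np.sin(phi),np.cos(phi)]);H=np.array([.075,.092])+.002*n
    f=np.array([-np.sin(th),np.cos(th)]);w=np.array([np.cos(th),np.sin(th)])
    T=(H+.078*u-L*f if np.pi/2-th<phi else H+r*u)+h*w
    return st(T[0],y,T[1])
E
python3 - <<'E'
from h import *
s=observe();f=grab_frame("wrist");print(s["position"],tost(s["position"]))
cv2.imwrite("pics/w3.png",f["color"][:,:,::-1])
q=np.pi/4
plan([(st(.020,0,.26),rpy(q),9,-1),(st(.108,0,.172),rpy(q),9,-1),(st(.113,0,.167),rpy(q),2,-1)])
E
```

```text
[0.57187063 0.06085503 0.22187181] [-0.00417046 -0.03696006  0.22187181]
[[[0.13,-0.21,-0.21,0,0.83,0,-1],[0.15,-0.2,-0.19,0,0.83,0,-1],[0.17,-0.21,-0.19,0,0.83,-0.01,-1],[0.18,-0.2,-0.16,0,0.83,0,-1],[0.2,-0.21,-0.16,0,0.83,0,-1],[0.21,-0.2,-0.13,0.01,0.83,0,-1],[0.22,-0.21,-0.11,0,0.83,-0.01,-1],[0.22,-0.21,-0.1,0,0.83,0,-1],[0.24,-0.2,-0.07,0,0.83,0,-1],[0,0,0.69,0,0,0,-1]]]
[[[0,0,0.69,0,0,0,-1],[0,0,0.69,0,0,0,-1],[0,0,0.69,0,0,0,-1],[0,0,0.69,0,0,0,-1],[0,0,0.7,0,0,0,-1],[0,0,0.69,0,0,0,-1],[0,0,0.69,0,0,0,-1],[0,0,0.69,0,0,0,-1],[0,0,0.18,0,0,0,-1],[0,0,0.17,0,0,0,-1]]]
max [0.24 0.21 0.7  0.01 0.83 0.01 1.  ]
```

View pics/w3.png

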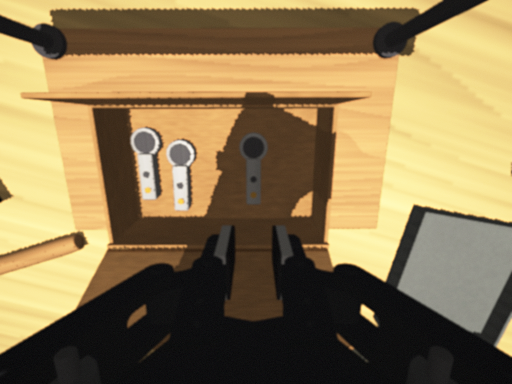

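The third hinge lies flat in the carton at (253,170), beside the two packed ones, and the grip is clear.

>>> move_arm --plan '[[[0.15,-0.2,-0.2,0,0.85,0,-1],[0.15,-0.2,-0.2,0,0.85,0,-1],[0.15,-0.2,-0.2,0,0.85,0,-1],[0.2,-0.2,-0.15,0,0.85,0,-1],[0.2,-0.2,-0.15,0,0.85,0,-1],[0.2,-0.2,-0.15,0,0.85,0,-1],[0.2,-0.2,-0.1,0,0.8,0,-1],[0.2,-0.2,-0.1,0,0.8,0,-1],[0.25,-0.2,-0.05,0,0.8,0,-1],[0,0,0,0,0,0,-1]]]'

```text
clock: 14.35
position: [0.5883, 0.1015, 0.2751]
tool_rot: [-3.127, -0.68, 0.292]
force: [0.6, -0.5, -0.1]
grip_width: 0.0002
finger_force: 0.0
```

```bash
python3 - <<'E'
from h import *
s=observe();print(tost(s["position"]),np.rad2deg(s["tool_rot"]),s["qpos"],s["grip_width"])
q=np.pi/4
plan([(st(.108,0,.173),rpy(q),8,-1),(st(.113,0,.168),rpy(q),2,-1)])
ph=np.linspace(1.55,0,16)
plan([(farT(p,max(p,0)/2),rpy(max(p,0)/2),(3 if i==0 else 1),-1) for i,p in enumerate(ph)]+[(farT(-.03,0),rpy(0),2,-1)],(st(.113,0,.168),rpy(q)))
for p in ph: print(np.round(tost(farT(p,p/2)),3),end=" ")
E
```

```text
[ 0.0229996  -0.00255158  0.275109  ] [-179.17075116  -38.96188637   16.74039173] [-0.64415229  0.21526904  0.46452301  2.21531723 -1.25945087  0.1616848
 -0.29535339] 0.00018633781669317006
[[[0.01,0,0.83,-0.02,0.13,0.01,-1],[0,0,0.83,-0.03,0.12,0,-1],[-0.01,-0.01,0.83,-0.02,0.13,0.01,-1],[-0.02,0,0.83,-0.02,0.12,0,-1],[-0.03,-0.01,0.83,-0.03,0.13,0.01,-1],[-0.04,-0.01,0.83,-0.02,0.13,0.01,-1],[-0.06,-0.01,0.83,-0.02,0.12,0,-1],[-0.06,-0.02,0.83,-0.03,0.13,0.01,-1],[0,0,0.18,0,0,0,-1],[0,0,0.17,0,0,0,-1]]]
max [0.06 0.02 0.83 0.03 0.13 0.01 1.  ]
[[[-0.24,0,-0.05,0,-0.03,0,-1],[-0.24,0,-0.05,0,-0.04,0,-1],[-0.24,0,-0.04,0,-0.03,0,-1],[-0.37,0,-0.24,0,-0.49,0,-1],[-0.4,0,-0.2,0,-0.5,0,-1],[-0.44,0,-0.13,0,-0.49,0,-1],[-0.45,0,-0.08,0,-0.49,0,-1],[-0.44,0,-0.02,0,-0.5,0,-1],[-0.27,0,0.04,0,-0.49,0,-1],[-0.27,0,0.08,0,-0.49,0,-1]]]
[[[-0.26,0,0.12,0,-0.5,0,-1],[-0.24,0,0.16,0,-0.49,0,-1],[-0.22,0,0.2,0,-0.49,0,-1],[-0.19,0,0.22,0,-0.5,0,-1],[-0.16,0,0.26,0,-0.49,0,-1],[-0.12,0,0.27,0,-0.49,0,-1],[-0.08,0,0.29,0,-0.5,0,-1],[-0.04,0,0.3,0,-0.49,0,-1],[0,0,0.04,0,0,0,-1],[0,0,0.04,0,0,0,-1]]]
max [0.45 0.   0.3  0.   0.5  0.   1.  ]
[0.101 0.    0.16 ] [0.092 0.    0.158] [ 0.084 -0.     0.156] [0.075 0.    0.152] [0.067 0.    0.148] [0.059 0.    0.144] [0.055 0.    0.141] [ 0.051 -0.     0.137] [0.047 0.    0.132] [ 0.044 -0.     0.128] [0.041 0.    0.123] [ 0.038 -0.     0.117] [0.036 0.    0.112] [0.034 0.    0.106] [ 0.033 -0.     0.1  ] [0.033 0.    0.094]
```

```bash
python3 - <<'E'
from h import *
q=np.deg2rad(36)
plan([(st(.075,0,.215),rpy(q),8,-1),(st(.075,0,.215),rpy(q),2,-1)])
E
```

```text
[[[0.02,-0.01,0.5,-0.02,-0.06,0.01,-1],[0.02,0,0.49,-0.03,-0.06,0.01,-1],[0.02,-0.01,0.5,-0.02,-0.06,0,-1],[0.02,-0.01,0.5,-0.02,-0.07,0.01,-1],[0.03,-0.01,0.49,-0.02,-0.06,0.01,-1],[0.04,-0.02,0.5,-0.03,-0.06,0.01,-1],[0.03,-0.01,0.49,-0.02,-0.06,0,-1],[0.04,-0.01,0.5,-0.02,-0.06,0.01,-1],[0,0,0,0,0,0,-1],[0,0,0,0,0,0,-1]]]
max [0.04 0.02 0.5  0.03 0.07 0.01 1.  ]
```

>>> move_arm --plan '[[[0,0,0.5,0,-0.05,0,-1],[0,0,0.5,0,-0.05,0,-1],[0,0,0.5,0,-0.05,0,-1],[0.05,0,0.5,-0.05,-0.05,0,-1],[0.05,0,0.5,-0.05,-0.05,0,-1],[0.05,0,0.5,-0.05,-0.05,0,-1],[0.05,0,0.5,-0.05,-0.05,0,-1],[0.05,0,0.5,0,-0.05,0,-1],[0,0,0,0,0,0,-1],[0,0,0,0,0,0,-1]]]'

```text
clock: 15.35
position: [0.6416, 0.1168, 0.2229]
tool_rot: [-3.141, -0.621, 0.284]
force: [-0.1, 0.3, -0.4]
grip_width: 0.0003
finger_force: 0.0
```

```bash
python3 - <<'E'
from h import *
s=observe();print(tost(s["position"]),np.rad2deg(s["tool_rot"]),s["qpos"],s["grip_width"],s["force"])
q=np.deg2rad(37)
plan([(st(.112,0,.162),rpy(q),8,-1)])
E
```

```text
[ 0.07849264 -0.00280071  0.22289606] [-179.9565124   -35.56097204   16.24991513] [-0.55148236  0.39320471  0.36522852  2.09529608 -1.26291919  0.16158818
 -0.33383876] 0.00026933693366034875 [-0.0652508   0.33089614 -0.37342143]
[[[-0.05,-0.02,0.43,0,0.03,0,-1],[-0.05,-0.01,0.43,0,0.03,0,-1],[-0.06,-0.02,0.43,0,0.03,0,-1],[-0.05,-0.02,0.43,0,0.03,0,-1],[-0.06,-0.02,0.44,0,0.03,0,-1],[-0.06,-0.01,0.43,0,0.03,-0.01,-1],[-0.06,-0.02,0.43,0,0.03,0,-1],[-0.06,-0.02,0.43,0,0.03,0,-1]]]
max [0.06 0.02 0.44 0.   0.03 0.01 1.  ]
```

```bash
python3 - <<'E'
from h import *
q=np.deg2rad(32)
plan([(st(.109,0,.160),rpy(q),8,-1)])
E
```

```text
[[[-0.07,-0.02,0.43,0,-0.07,0,-1],[-0.07,-0.01,0.43,0,-0.08,0,-1],[-0.07,-0.02,0.43,0,-0.07,0,-1],[-0.06,-0.02,0.44,0,-0.08,0,-1],[-0.06,-0.02,0.43,0,-0.07,0,-1],[-0.06,-0.01,0.43,0,-0.08,0,-1],[-0.05,-0.02,0.44,0,-0.07,-0.01,-1],[-0.05,-0.02,0.43,0,-0.07,0,-1]]]
max [0.07 0.02 0.44 0.   0.08 0.01 1.  ]
```

>>> move_arm --plan '[[[-0.05,0,0.4,0,-0.1,0,-1],[-0.05,0,0.45,0,-0.1,0,-1],[-0.05,0,0.45,0,-0.1,0,-1],[-0.05,0,0.45,0,-0.1,0,-1],[-0.05,0,0.45,0,-0.1,0,-1],[-0.05,0,0.45,0,-0.05,0,-1],[-0.05,0,0.45,0,-0.05,0,-1],[-0.05,0,0.45,0,-0.05,0,-1],[0,0,0,0,0,0,-1],[0,0,0,0,0,0,-1]]]'

```text
clock: 16.35
position: [0.673, 0.1258, 0.1594]
tool_rot: [-3.141, -0.553, 0.283]
force: [0.2, -0.5, 0.5]
grip_width: 0.0002
finger_force: 0.0
```

```bash
python3 - <<'E'
from h import *
s=observe();print(tost(s["position"]),np.rad2deg(s["tool_rot"]),s["qpos"],s["force"])
f=grab_frame("scene");cv2.imwrite("pics/s4.png",cv2.resize(f["color"][100:310,180:380,::-1],(571,600),interpolation=cv2.INTER_CUBIC))
ph=np.linspace(1.55,0,16);th=lambda p:min(max(p,0)/2,np.deg2rad(31))
plan([(farT(p,th(p)),rpy(th(p)),(2 if i==0 else 1),-1) for i,p in enumerate(ph)]+[(farT(-.03,0),rpy(0),2,-1)])
E
```

```text
[ 0.11107269 -0.00300002  0.15943659] [-179.95019949  -31.67215349   16.22852639] [-0.48565215  0.54416979  0.29600909  2.00544833 -1.25514603  0.16569137
 -0.35506511] [ 0.21391224 -0.54575727  0.4962654 ]
[[[-0.36,-0.07,-0.06,0,-0.06,0,-1],[-0.35,-0.08,-0.06,0,-0.06,-0.01,-1],[-0.36,0,-0.19,0,0,0,-1],[-0.37,0,-0.15,0,0,0,-1],[-0.39,0,-0.12,0,0,0,-1],[-0.39,0,-0.07,0,0,0,-1],[-0.41,0,-0.02,0,-0.23,0,-1],[-0.27,0,0.04,0,-0.49,0,-1],[-0.27,0,0.08,0,-0.49,0,-1],[-0.26,0,0.12,0,-0.5,0,-1]]]
[[[-0.24,0,0.16,0,-0.49,0,-1],[-0.22,0,0.2,0,-0.5,0,-1],[-0.19,0,0.22,0,-0.49,0,-1],[-0.16,0,0.26,0,-0.49,0,-1],[-0.12,0,0.27,0,-0.5,0,-1],[-0.08,0,0.29,0,-0.49,0,-1],[-0.04,0,0.3,0,-0.49,0,-1],[0,0,0.04,0,0,0,-1],[0,0,0.04,0,0,0,-1]]]
max [0.41 0.08 0.3  0.   0.5  0.01 1.  ]
```

View pics/s4.png

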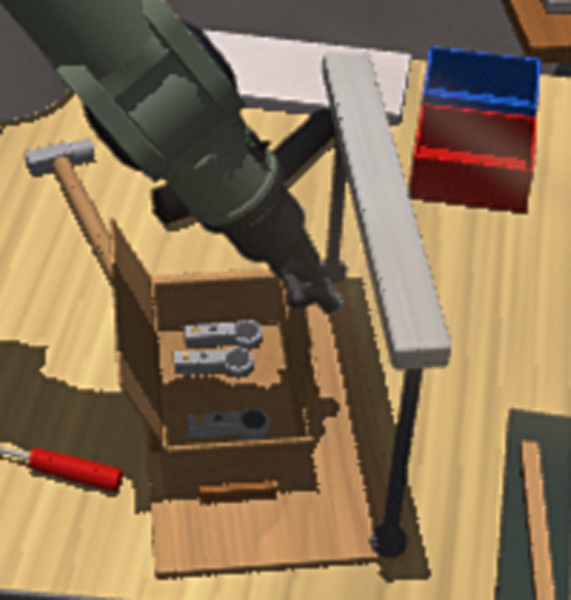

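The scene view shows the fingertips at (330,300), just past the far flap's dark strip from (290,300) to (315,440), and clear of the lamp bar and near flap. Next I pull.

>>> move_arm --plan '[[[-0.35,-0.05,-0.05,0,-0.05,0,-1],[-0.35,-0.1,-0.05,0,-0.05,0,-1],[-0.35,0,-0.2,0,0,0,-1],[-0.35,0,-0.15,0,0,0,-1],[-0.4,0,-0.1,0,0,0,-1],[-0.4,0,-0.05,0,0,0,-1],[-0.4,0,0,0,-0.25,0,-1],[-0.3,0,0.05,0,-0.5,0,-1],[-0.3,0,0.1,0,-0.5,0,-1],[-0.3,0,0.1,0,-0.5,0,-1]]]'

```text
clock: 17.4
position: [0.6143, 0.1109, 0.1408]
tool_rot: [-3.139, -0.337, 0.285]
force: [1.1, 1.4, 0.0]
grip_width: -0.0001
finger_force: 0.3
```

```bash
python3 - <<'E'
from h import *
s=observe();print(tost(s["position"]),np.rad2deg(s["tool_rot"]),s["qpos"],s["force"])
f=grab_frame("scene");cv2.imwrite("pics/s5.png",cv2.resize(f["color"][100:310,180:380,::-1],(571,600),interpolation=cv2.INTER_CUBIC))
ph=np.linspace(1.55,0,16)[8:];th=lambda p:min(max(p,0)/2,np.deg2rad(31))
plan([(farT(p,th(p)),rpy(th(p)),1,-1) for i,p in enumerate(ph)]+[(farT(-.03,0),rpy(0),2,-1)])
E
```

```text
[ 0.05058005 -0.00078954  0.14075481] [-179.86405198  -19.32114327   16.31617321] [-0.74415603  0.6123815   0.66672454  2.00333385 -0.98078761  0.46477256
 -0.66270747] [1.07090614 1.43204362 0.03868495]
[[[-0.31,-0.01,0.3,-0.03,0.27,0.01,-1],[-0.24,0,0.16,0,-0.5,0,-1],[-0.22,0,0.2,0,-0.49,0,-1],[-0.19,0,0.22,0,-0.49,0,-1],[-0.16,0,0.26,0,-0.5,0,-1],[-0.12,0,0.27,0,-0.49,0,-1],[-0.08,0,0.29,0,-0.49,0,-1],[-0.04,0,0.3,0,-0.5,0,-1],[0,0,0.04,0,0,0,-1],[0,0,0.04,0,0,0,-1]]]
max [0.31 0.01 0.3  0.03 0.5  0.01 1.  ]
```

View pics/s5.png

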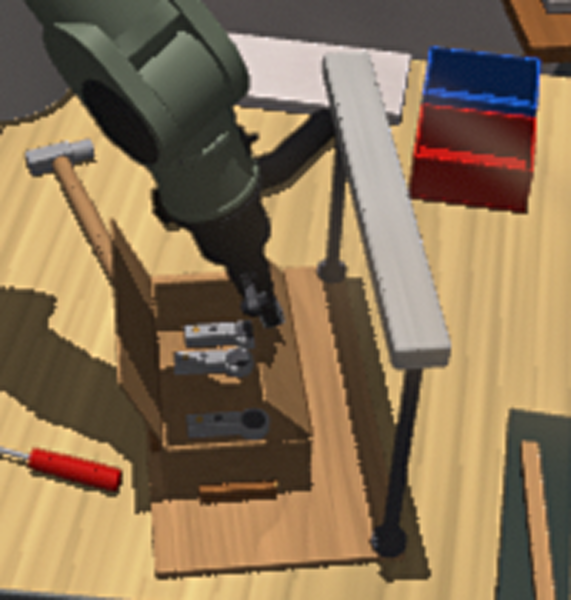

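The far flap is now folded about halfway in, and its lit outer face shows at (290,390). The fingertips are on it at (270,315).

>>> move_arm --plan '[[[-0.3,0,0.25,0,0,0,-1],[-0.25,0,0.2,0,-0.3,0,-1],[-0.2,0,0.2,0,-0.45,0,-1],[-0.2,0,0.2,0,-0.5,0,-1],[-0.15,0,0.25,0,-0.5,0,-1],[-0.1,0,0.25,0,-0.5,0,-1],[-0.1,0,0.3,0,-0.5,0,-1],[-0.05,0,0.3,0,-0.5,0,-1],[0,0,0.1,0,0,0,-1],[0,0,0,0,0,0,-1]]]'

```text
clock: 18.45
position: [0.5974, 0.1061, 0.0939]
tool_rot: [-3.135, -0.002, 0.285]
force: [-7.0, 1.0, 20.3]
grip_width: 0.0004
finger_force: 10.2
```

```bash
python3 - <<'E'
from h import *
s=observe();print(tost(s["position"]),np.rad2deg(s["tool_rot"]),s["qpos"],s["force"])
plan([(st(.03,0,.090),rpy(0),3,-1)])
E
```

```text
[ 0.03306383 -0.00067577  0.09387361] [-1.79626598e+02 -9.66501783e-02  1.63476221e+01] [-0.76578633  0.8325655   0.78753652  1.78488572 -0.77239495  0.86206526
 -0.89233554] [-6.9650501   1.02362521 20.29246746]
[[[-0.05,-0.01,0.06,-0.02,-0.01,0,-1],[-0.05,-0.01,0.07,-0.02,0,0.01,-1],[-0.05,-0.01,0.06,-0.02,-0.01,0,-1]]]
max [0.05 0.01 0.07 0.02 0.01 0.01 1.  ]
```

>>> move_arm --plan '[[[0,0,0,0,0,0,-1],[0,0,0,0,0,0,-1],[0,0,-0.5,0,0,0,-1],[0,0,-1,0,0,0,-1],[0,0,-1,0,0,0,-1],[0,0,-1,0,0,0,-1],[0,0,-1,0,0,0,-1],[-0.5,0,-1,0,0,0,-1],[-1,0,-1,0,0,0,-1],[-1,0,-0.9,0,0,0,-1]]]'

```text
clock: 19.45
position: [0.5491, 0.0915, 0.2418]
tool_rot: [-3.136, -0.001, 0.286]
force: [0.3, -0.1, -0.5]
grip_width: -0.0003
finger_force: 0.0
```

```bash
cat >> h.py <<'E'
def nearT(phi,h=.012,r=.060,y=0.):
    x=-.075+r*np.cos(phi)-.002*np.sin(phi)-h; z=.098+r*np.sin(phi)+.002*np.cos(phi); return st(x,y,z)
E
python3 - <<'E'
from h import *
s=observe();print(tost(s["position"]),s["tool_rot"],s["qpos"],s["force"])
f=grab_frame("wrist");cv2.imwrite("pics/w6.png",f["color"][:,:,::-1])
plan([(st(-.142,0,.245),rpy(0),8,-1),(st(-.142,0,.155),rpy(0),5,-1),(nearT(1.95),rpy(0),2,-1)]+[(nearT(p),rpy(0),1,-1) for p in np.linspace(1.85,0,18)])
E
```

```text
[-0.01738092 -0.00117798  0.2418132 ] [-3.13594634e+00 -1.49272906e-03  2.86207309e-01] [-0.92334995  0.59586551  0.9890264   1.8037932  -0.57480714  1.05914749
 -1.00147212] [ 0.27068542 -0.11481787 -0.49718692]
[[[-0.77,-0.01,-0.01,-0.01,0,0,-1],[-0.76,-0.02,0,-0.01,-0.01,0,-1],[-0.77,-0.01,-0.01,0,0,0,-1],[-0.77,-0.01,-0.01,-0.01,0,0,-1],[-0.77,-0.02,0,-0.01,-0.01,0,-1],[-0.76,-0.01,-0.01,-0.01,0,0,-1],[-0.77,-0.01,-0.01,0,0,0,-1],[-0.77,-0.01,0,-0.01,-0.01,0,-1],[0,0,0.9,0,0,0,-1],[0,0,0.9,0,0,0,-1]]]
[[[0,0,0.9,0,0,0,-1],[0,0,0.9,0,0,0,-1],[0,0,0.9,0,0,0,-1],[0.78,0,0.05,0,0,0,-1],[0.77,0,0.05,0,0,0,-1],[0.28,0,-0.11,0,0,0,-1],[0.32,0,-0.08,0,0,0,-1],[0.32,0,-0.05,0,0,0,-1],[0.33,0,-0.01,0,0,0,-1],[0.32,0,0.02,0,0,0,-1]]]
[[[0.32,0,0.06,0,0,0,-1],[0.32,0,0.09,0,0,0,-1],[0.3,0,0.12,0,0,0,-1],[0.28,0,0.16,0,0,0,-1],[0.27,0,0.19,0,0,0,-1],[0.25,0,0.21,0,0,0,-1],[0.22,0,0.25,0,0,0,-1],[0.19,0,0.26,0,0,0,-1],[0.16,0,0.28,0,0,0,-1],[0.14,0,0.3,0,0,0,-1]]]
[[[0.09,0,0.31,0,0,0,-1],[0.07,0,0.32,0,0,0,-1],[0.03,0,0.33,0,0,0,-1]]]
max [0.78 0.02 0.9  0.01 0.01 0.   1.  ]
```

View pics/w6.png

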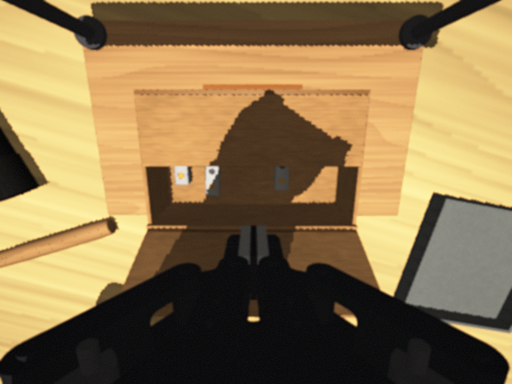

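The far flap lies flat, covering rows 92 to 166 of the wrist view. Next is the near flap.

>>> move_arm --plan '[[[-0.75,0,-0.1,0,0,0,-1],[-0.75,0,-0.1,0,0,0,-1],[-0.75,0,0,0,0,0,-1],[-0.8,0,0,0,0,0,-1],[-0.8,0,0,0,0,0,-1],[-0.8,0,0,0,0,0,-1],[-0.8,0,0,0,0,0,-1],[-0.8,0,0,0,0,0,-1],[0,0,0.7,0,0,0,-1],[0,0,0.9,0,0,0,-1]]]'

```text
clock: 20.5
position: [0.4296, 0.0572, 0.2133]
tool_rot: [-3.135, -0.003, 0.287]
force: [0.7, -0.1, 0.0]
grip_width: -0.0001
finger_force: 0.0
```

```bash
python3 - <<'E'
from h import *
s=observe();print(tost(s["position"]),s["tool_rot"],s["qpos"],s["force"])
plan([(st(-.142,0,.155),rpy(0),3,-1),(nearT(1.95),rpy(0),2,-1)]+[(nearT(p),rpy(0),1,-1) for p in np.linspace(1.85,0,18)])
E
```

```text
[-0.14171156 -0.00049872  0.21325136] [-3.13543106e+00 -2.66535732e-03  2.87061402e-01] [-1.07837053  0.43032121  1.07400749  2.13222272 -0.51365818  0.86158399
 -0.97750581] [ 0.70216581 -0.14618309  0.02330567]
[[[-0.01,0,0.97,-0.02,-0.01,0.01,-1],[0,-0.01,0.97,-0.02,-0.01,0.01,-1],[-0.01,0,0.97,-0.02,-0.01,0,-1],[0.77,0,0.05,0,0,0,-1],[0.78,0,0.05,0,0,0,-1],[0.28,0,-0.1,0,0,0,-1],[0.31,0,-0.09,0,0,0,-1],[0.33,0,-0.05,0,0,0,-1],[0.32,0,-0.01,0,0,0,-1],[0.33,0,0.02,0,0,0,-1]]]
[[[0.32,0,0.06,0,0,0,-1],[0.31,0,0.09,0,0,0,-1],[0.3,0,0.13,0,0,0,-1],[0.29,0,0.15,0,0,0,-1],[0.27,0,0.19,0,0,0,-1],[0.24,0,0.22,0,0,0,-1],[0.22,0,0.24,0,0,0,-1],[0.2,0,0.26,0,0,0,-1],[0.16,0,0.28,0,0,0,-1],[0.13,0,0.3,0,0,0,-1]]]
[[[0.1,0,0.31,0,0,0,-1],[0.06,0,0.32,0,0,0,-1],[0.03,0,0.33,0,0,0,-1]]]
max [0.78 0.01 0.97 0.02 0.01 0.01 1.  ]
```

>>> move_arm --plan '[[[0,0,0.9,0,0,0,-1],[0,0,0.9,0,0,0,-1],[0,0,0.85,0,0,0,-1],[0.75,0,0.05,0,0,0,-1],[0.75,0,0.05,0,0,0,-1],[0.3,0,-0.1,0,0,0,-1],[0.3,0,-0.1,0,0,0,-1],[0.35,0,-0.05,0,0,0,-1],[0.3,0,0,0,0,0,-1],[0.35,0,0,0,0,0,-1]]]'

```text
clock: 21.5
position: [0.4895, 0.0744, 0.1637]
tool_rot: [-3.138, 0.001, 0.286]
force: [-1.2, -0.1, 0.4]
grip_width: 0.0001
finger_force: 0.3
```

>>> move_arm --plan '[[[0.3,0,0.05,0,0,0,-1],[0.3,0,0.1,0,0,0,-1],[0.3,0,0.15,0,0,0,-1],[0.3,0,0.15,0,0,0,-1],[0.25,0,0.2,0,0,0,-1],[0.25,0,0.2,0,0,0,-1],[0.2,0,0.25,0,0,0,-1],[0.2,0,0.25,0,0,0,-1],[0.15,0,0.3,0,0,0,-1],[0.15,0,0.3,0,0,0,-1]]]'

```text
clock: 22.5
position: [0.5354, 0.0878, 0.1241]
tool_rot: [-3.139, 0.001, 0.286]
force: [-0.2, 1.2, 0.3]
grip_width: -0.0002
finger_force: 0.2
```

```bash
python3 - <<'E'
from h import *
s=observe();print(tost(s["position"]),s["tool_rot"],s["force"])
plan([(st(-.022,0,.099),rpy(0),4,-1)])
E
```

```text
[-0.03162939 -0.00083939  0.12405356] [-3.13865187e+00  8.14169078e-04  2.85660035e-01] [-0.15392147  1.19424184  0.31091671]
[[[0.12,-0.01,0.31,-0.01,0,0,-1],[0.12,-0.01,0.32,0,0,0.01,-1],[0.12,-0.01,0.31,-0.01,0.01,0,-1],[0.12,-0.01,0.31,-0.01,0,0,-1]]]
max [0.12 0.01 0.32 0.01 0.01 0.01 1.  ]
```

>>> move_arm --plan '[[[0.15,0,0.3,0,0,0,-1],[0.15,0,0.3,0,0,0,-1],[0.15,0,0.3,0,0,0,-1],[0.1,0,0.25,0,0,0,-1],[0,0,0.1,0,0,0,-1],[0,0,0,0,0,0,-1],[0,0,0,0,0,0,-1],[0,0,0,0,0,0,-1],[0,0,0,0,0,0,-1],[0,0,0,0,0,0,-1]]]'

```text
clock: 23.5
position: [0.546, 0.091, 0.1]
tool_rot: [-3.138, -0.0, 0.286]
force: [-1.2, 1.1, 9.0]
grip_width: -0.0002
finger_force: 4.6
```

Contact is at z = 0.100, exactly the closed flap's top face. I lift and check.

>>> move_arm --plan '[[[0,0,-0.5,0,0,0,-1],[0,0,-1,0,0,0,-1],[0,0,-1,0,0,0,-1],[0,0,-1,0,0,0,-1],[0,0,-1,0,0,0,-1],[0,0,-1,0,0,0,-1],[0,0,-1,0,0,0,-1],[0,0,-1,0,0,0,-1],[0,0,0,0,0,0,-1],[0,0,0,0,0,0,-1]]]'

```text
clock: 24.5
position: [0.5459, 0.0906, 0.2498]
tool_rot: [-3.138, 0.0, 0.286]
force: [-0.6, 0.7, 0.2]
grip_width: 0.0001
finger_force: 0.0
```

```bash
python3 - <<'E'
from h import *
s=observe();print(tost(s["position"]),s["force"])
f=grab_frame("scene");g=grab_frame("wrist")
C=np.zeros((400,780,3),np.uint8);C[:384,:512]=g["color"];C[:375,512:780]=cv2.resize(f["color"][130:310,210:339],(268,375));cv2.imwrite("pics/end.png",C[:,:,::-1])
E
```

```text
[-0.02075218 -0.00107808  0.24984898] [-0.58865401  0.71092693  0.21113283]
```

View pics/end.png

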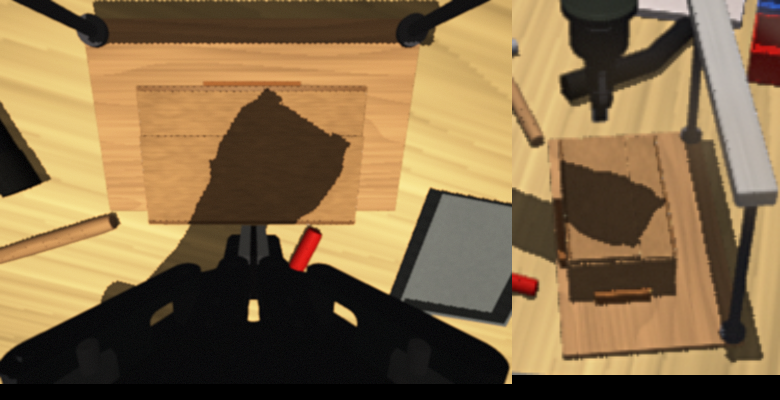

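The carton is closed. The near flap's edge is at row 136 of the wrist view, over the flat far flap, and the gripper is clear.

```bash
python3 -c "
from h import *
print(job_done())"
```

```text
the job is handed in; nothing more can be done
None
```

The hinge is in the carton with the other two, the far flap and then the near flap are folded flat, and the job was handed in at about 24.5 s; no verdict came back.

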